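# Clear the pot and open the treadle caddy

## Robot

A 7-joint arm with a two-finger parallel gripper is mounted at the origin on the work surface. World frame = base frame: x ahead of the robot, y to its left, z up, the work surface at z = 0. Lengths are in m, angles in rad, forces in N, time in s.
With the tool pointing down it reaches from about 0.4 to 0.9 m from the base axis. Payload 5.5 kg.
Tool frame: the origin (TCP) lies on the front face of the gripper's body, between the roots of the fingers; the fingertips stand 73 mm ahead of it and the grasp point (between the pads) lies 54 mm ahead of it; z points along the fingers, y is the line along which they close (so a half turn about z gives the same grasp; the last joint's range is limited). The gripper opens to 85 mm and grips with 20 to 120 N. Pads are 22 mm wide; open, the fingers measure 114 mm over their backs; the gripper's body (76 mm by 85 mm) begins 54 mm behind the grasp point. The pads swing forward as they close: fully open they stand 13 mm farther back than shut.
Start: joints at [-1.027, 0.501, -0.427, 1.55, 0.221, 1.138, -0.21], TCP at [0.18, 0.625, 0.304] pointing down, gripper open.
Joint ranges: [-2.88, 2.88], [-0.31, 2.03], [-1.54, 1.56], [0.2, 2.42], [-1.41, 4.55], [0.19, 2.02], [-2.57, 2.57]. Speed limits (rad/s): [2.57, 2.57, 3.14, 3.14, 3.14, 3.14, 3.14].

## Interface

Orientations are given as a rotation vector (axis times angle).
In Python, from rig import manip gives the robot as it stands. The module is installed in compiled form; this text tells all that it offers.
- The arm moves only by the tool arm_command, never from a script. Its argument "steps" is a list of rows, each a list of 6 numbers: the shift along the tool's x, y, z normalised to -1 to 1, where 1 is 20 mm, then the turn, a rotation vector about the tool's x, y, z normalised to -1 to 1, where 1 is 0.12 rad. A call has 1 to 12 rows; each row shifts and turns the commanded pose from where the row before left it, along the tool's axes as they then stand; what a row does not reach is not made up. A row lasts 1/12 s, in which the tool goes at most 41.7 mm and 7.16 degrees, less where a joint would pass 70% of its speed; a pose out of reach is approached as far as the arm can. A call with a number of a shift or a turn outside -1 to 1 is refused whole. A call with a gripper value outside its range is refused whole. "grip" is the opening, from -1 (shut) to 1 (fully open), set as the call begins (left out, the last holds). The fingers move at their own pace and stop on an object; "force" is the grip in N (left out, the last holds). Time passes only in rows, so rows that do not move let the fingers close. It gives the time, the measured TCP pose, the force, the opening and the grip force at its end, in the units of the state.
- manip.sense(): the state, without advancing time (a new reading comes with each control period).
- manip.read_camera(name): name is "scene" or "top"; returns the picture (480x640x3 uint8, red, green, blue); there is no depth.
- manip.get_calibration(name): a dict with "intrinsics" (3x3 intrinsics, pixels), "k1" (the pictures are not rectified: a ray, as slopes to the right and down, at radius r is drawn at 1 + k1 r^2 times it, then the intrinsics apply), "T" (4x4, takes a point from camera to world coordinates). Camera axes: x right, y down, z forward; pixel columns grow to the right and rows downward; lengths in m; the calibration is good to about 2 mm. A picture is of the moment at which its call begins. get_calibration takes no time and is no camera call.
- manip.finish_job(): hands the job in; it is judged then, once.
The state is a dict: "time": time; "qpos": joint angles; "qvel": joint speeds; "tau": joint torques, N m; "ee_pos": TCP position; "tool_rot": TCP orientation; "contact_force": force on the tool from outside, world axes, zero at the start; "ft_torque": the same for the moment, N m; "finger_gap": opening from 0.0 (shut) to 1.0 (fully open); "grasp_force": force on a finger pad.
Only numpy, scipy, OpenCV 4.12 (cv2) and the standard library are available. Lean on these libraries where they do the work, as an engineer would, in place of code of your own. Each camera call takes 0.05 s, during which the arm holds its last target. There are 200 camera calls.

## Task

The sauce pot is parked on the lid of the scraps caddy: lift it off by its bridge handle and stand it wholly on the round cork mat, without dropping it. Then open the caddy with its red treadle: reach in at a slant under the overhanging bin, press the treadle down with the gripper until you feel its stop, without forcing it, hold it there for a good second and let it come up again, so that the lid is left standing fully open. Do not touch the lid itself, and leave the two bowls and the ladle rest where they are.

Things in the scene. Friction and masses are not known exactly. Their poses are not given: they have to be found in the camera images.
- caddy: countertop scraps caddy, fixed; origin: centre of underside; front (-x) faces to the robot's right, y across, z up. Black plinth, front at x = -35 mm; grey bin overhangs it: underside 165 mm above the counter, front face x = -90 mm, 200 mm wide, 180 mm deep; rear housing to x = 130 mm. Treadle in the recess below the overhang. Steel lid on the bin, its top 223 mm above the counter
- treadle (a joint): spring treadle, rad: 0 up, grows as pressed down. Hinge along y at caddy x = 75 mm, 55 mm above the counter. After some free play it pushes the lid open; its stop is met when the lid is fully open. The free play is set differently each time, so the stop comes anywhere from about 0.12 to 0.20 rad (19 to 33 mm down at treadle_pad) and must be felt; over 50 N counts as forced
- treadle_pad (a point): point to press, on top of the red treadle pad, mid-width; moves with it; at rest 70 mm above the counter at caddy x = -90 mm, 95 mm below the bin's front edge. Pad 90 mm wide, from 14 mm before to 40 mm behind this point. An upright hand meets the bin: tilt it 30 to 45 deg, fingers pointing in under the bin. Resistance 2 N rising to about 10 N, then abruptly more at the rigid stop
- lid (a joint): steel lid of the caddy, hinged along y at its rear edge, rad: 0 closed, 1.0 fully open (its limit); only the treadle may open it; its stiff, spring-balanced hinge keeps it open once it is fully open; it is 178 mm long from hinge (caddy x = 85 mm) to free edge, which rises to about 370 mm above the counter when fully open: keep clear
- pot: lidded stainless sauce pot, 96 mm wide, 54 mm high without the handle, about 0.35 to 0.6 kg; origin: centre of the underside, z up. At the start it stands on the caddy's lid. Black bridge handle over its top: bar 80 mm long along the pot's x axis, 14 mm thick (y), 12 mm high, its top 90 mm above the underside
- pot_grip (a point): middle of the pot's bridge handle bar, 84 mm above the pot's underside, right above its centre
- mat: round cork mat, fixed on the counter left or right of the caddy, 150 mm across, 8 mm thick; origin: centre of the underside
- bowl_a: blue ceramic sauce bowl, 80 mm across, 35 mm high, origin: centre of the underside; bystander
- bowl_b: blue ceramic sauce bowl like bowl_a; bystander
- ladle_rest: wooden ladle rest, 110 x 70 x 21 mm, origin: centre of the underside; bystander, lies on the side opposite the mat
Not all that is in view belongs to the job. Of the things like the pot, leave any that is green, orange or yellow; of the rest the smaller one is meant.

How it is judged:
On the way, in this order (a step that is already met when the one before it is completed fails the run):
1. the pot stands upright, released and at rest, wholly on the cork mat (centre within 30 mm of the mat's centre), the lid still shut (horizontal distance between pot and mat below 0.03 m and height (world z) of pot below 0.013 m and angle between pot's own z axis and vertical below 0.08 rad and linear speed of pot below 0.02 m/s and contact force between the fingers and pot below 0.1 N and value of joint lid below 0.1 rad), for 0.2 s.
2. the treadle is held down at its stop by the gripper for 0.5 s (lid beyond 0.96 rad, at least 4 N on the treadle) (value of joint lid above 0.96 rad and value of joint treadle above 0.1 rad and contact force between the fingers and treadle above 4 N), for 0.5 s.
At the end, for the whole second after the job is handed in: The pot stands upright and at rest wholly on the cork mat (centres within 30 mm), the lid stands fully open (beyond 0.92 rad), the treadle has come back up (below 0.05 rad), and nothing is touched (value of joint lid above 0.92 rad and value of joint treadle below 0.05 rad and velocity of joint lid below 0.1 rad/s and horizontal distance between pot and mat below 0.03 m and height (world z) of pot below 0.013 m and angle between pot's own z axis and vertical below 0.08 rad and linear speed of pot below 0.02 m/s).
It fails at once if the treadle is forced (more than 50 N) (contact force between any of the fingers, the arm and treadle above 50 N).
It fails at once if the robot touches the lid (more than 2 N) (contact force between any of the fingers, the arm and lid above 2 N).
It fails at once if the pot is tipped (over 0.5 rad), dropped or flung (over 0.9 m/s) (angle between pot's own z axis and vertical above 0.5 rad or linear speed of pot above 0.9 m/s).
It fails at once if a bowl or the ladle rest is shifted by more than 20 mm (distance of any of bowl_a, bowl_b, ladle_rest from where it was at the start of the episode above 0.02 m).
It also fails if it takes over 66 s, if anything falls off the work surface, if the arm or the gripper's body presses on something with over 40 N, if the wrist force passes 120 N, or if a joint passes its speed limit or range.

## Working session

There is one attempt and no reset: what is moved stays moved. The work goes in short steps, Python scripts to look and compute and a tool call to move; the robot and the scene stay as the last step left them, time stands still between calls to the robot, and variables do not carry over. Pictures are saved under pics/ and viewed, at most 10 in all, crops included, and the job is handed in when it is done.

Besides the shell and the picture viewer there is one more tool, called as name([rows], argument=value, ...), one row to a line, values as JSON. arm_command: Moves the arm, as the interface text tells. Scaled input: -1 to 1 covers 20 mm each way for a shift and 0.12 rad each way for a turn. Its arguments: {"type":"object","properties":{"steps":{"type":"array","items":{"type":"array","items":{"type":"number"}}},"grip":{"type":"number"},"force":{"type":"number"}},"required":["steps"]}

```bash
mkdir -p pics; python3 - <<'E'
from rig import manip
import cv2,numpy as np
np.set_printoptions(precision=4,suppress=True)
for n in("scene","top"):
    cv2.imwrite(f"pics/{n}0.png",manip.read_camera(n)[:,:,::-1]); c=manip.get_calibration(n); print(n,c)
print(manip.sense())
E
```

```text
scene {'intrinsics': array([[478.7672,   0.    , 326.9403],
       [  0.    , 478.7672, 236.5758],
       [  0.    ,   0.    ,   1.    ]]), 'k1': -0.0855703008090633, 'T': array([[ 0.7797,  0.4905, -0.3891,  0.9972],
       [ 0.6261, -0.6079,  0.4884, -0.5357],
       [ 0.003 , -0.6244, -0.7811,  1.063 ],
       [ 0.    ,  0.    ,  0.    ,  1.    ]])}
top {'intrinsics': array([[527.3523,   0.    , 309.845 ],
       [  0.    , 527.3523, 237.1416],
       [  0.    ,   0.    ,   1.    ]]), 'k1': 0.04038616804014964, 'T': array([[ 0.0268, -0.9952,  0.0937,  0.4395],
       [-0.9993, -0.0241,  0.0292, -0.0102],
       [-0.0268, -0.0944, -0.9952,  1.1912],
       [ 0.    ,  0.    ,  0.    ,  1.    ]])}
{'time': 0.1, 'qpos': array([-1.0268,  0.5018, -0.4268,  1.5513,  0.2208,  1.1384, -0.2103]), 'qvel': array([ 0.0019, -0.0018, -0.0003, -0.0046, -0.0001,  0.0011,  0.0006]), 'tau': array([ -0.0106, -57.0807,  -5.8387, -28.1748,   0.0104,   0.0054,
         0.    ]), 'ee_pos': array([0.18  , 0.6241, 0.303 ]), 'tool_rot': array([-0.4394, -3.1104,  0.0027]), 'contact_force': array([ 0.4801, -0.1428, -0.4302]), 'ft_torque': array([-0.0336, -0.0136,  0.0056]), 'grasp_force': 0.0, 'finger_gap': 1.002732686914316}
```

View pics/scene0.png

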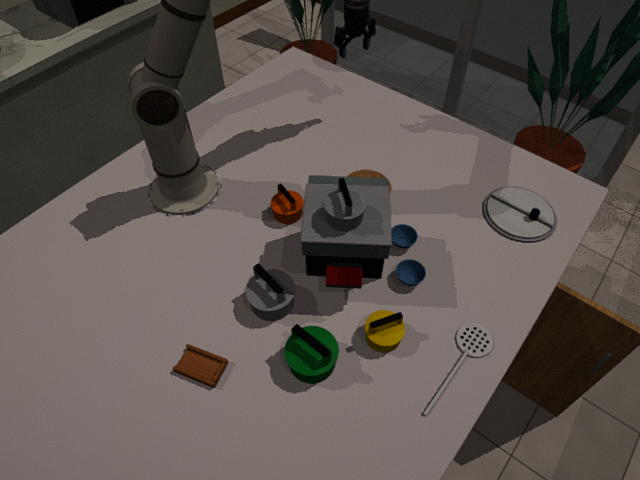

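View pics/top0.png

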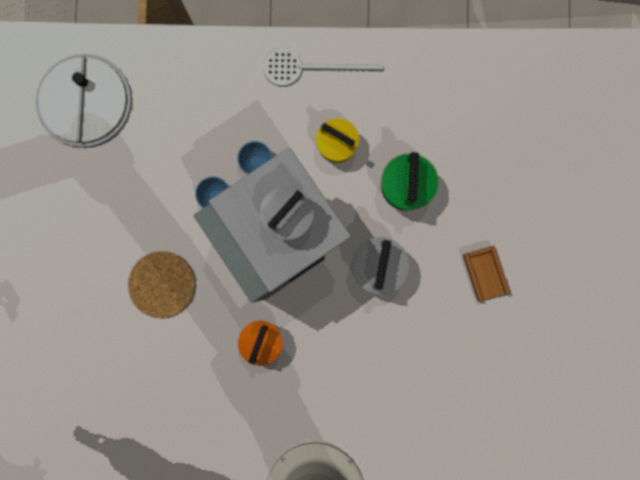

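The scene view shows the caddy with its front facing the camera, the red treadle at (344,276), and the target pot on the lid at (345,207). In the top view the handle runs from (270,225) to (302,194), the mat is at (162,285), the bowls are at (255,157) and (212,192), and the decoys stand in front and to the side of the caddy.

```bash
cat > h.py <<'E'
import cv2,numpy as np
from rig import manip
np.set_printoptions(precision=4,suppress=True)
def ray(n,uv):
    c=manip.get_calibration(n);K=c["intrinsics"]
    p=cv2.undistortPoints(np.array(uv,float).reshape(-1,1,2),K,np.array([c["k1"],0,0,0.]))[:,0]
    d=np.c_[p,np.ones(len(p))]@c["T"][:3,:3].T
    return c["T"][:3,3],d
def plane(n,uv,z):
    o,d=ray(n,uv); return o+d*((z-o[2])/d[:,2])[:,None]
def proj(n,P):
    c=manip.get_calibration(n);Ti=np.linalg.inv(c["T"]);P=np.atleast_2d(P)
    return cv2.projectPoints(P@Ti[:3,:3].T+Ti[:3,3],np.zeros(3),np.zeros(3),c["intrinsics"],np.array([c["k1"],0,0,0.]))[0][:,0]
def tri(na,ua,nb,ub):
    o1,d1=ray(na,[ua]);o2,d2=ray(nb,[ub]);d1=d1[0];d2=d2[0]
    s=np.linalg.lstsq(np.c_[d1,-d2],o2-o1,rcond=None)[0]
    return (o1+d1*s[0]+o2+d2*s[1])/2, np.linalg.norm(o1+d1*s[0]-o2-d2*s[1])
def blob(img,lo,hi,roi,k=1):
    m=cv2.inRange(cv2.cvtColor(img,cv2.COLOR_BGR2HSV),lo,hi);r=np.zeros_like(m);x0,y0,x1,y1=roi;r[y0:y1,x0:x1]=255
    cs=cv2.findContours(m&r,cv2.RETR_EXTERNAL,cv2.CHAIN_APPROX_NONE)[0]
    return sorted(cs,key=cv2.contourArea)[::-1][:k]
E
python3 - <<'E'
from h import *
t=cv2.imread("pics/top0.png");s=cv2.imread("pics/scene0.png")
def show(nm,n,c,z):
    r=cv2.minAreaRect(c);b=plane(n,cv2.boxPoints(r),z)
    print(nm,cv2.contourArea(c),np.array(r[0]),r[1],"ctr",plane(n,[r[0]],z)[0][:2],"box",b[:,:2].tolist() and b[:,:2].round(3).tolist())
show("mat","top",blob(t,(5,60,50),(25,255,255),(115,240,205,330))[0],.008)
for c in blob(t,(95,60,40),(120,255,255),(180,130,290,220),2): show("bowl","top",c,.035)
show("handle","top",blob(t,(0,0,0),(180,255,45),(255,185,315,235))[0],.313)
show("handleS","scene",blob(s,(0,0,0),(180,255,45),(328,170,365,215))[0],.307)
show("red","scene",blob(s,(0,150,40),(6,255,255),(315,255,375,295))[0],.07)
show("green","top",blob(t,(50,100,40),(75,255,255),(370,140,450,220))[0],.06)
show("yellow","top",blob(t,(22,100,60),(34,255,255),(300,100,370,170))[0],.05)
show("orange","top",blob(t,(3,150,100),(15,255,255),(230,310,295,375))[0],.05)
show("bigh","top",blob(t,(0,0,0),(180,255,45),(365,232,400,300))[0],.11)
# bin lid/top corners (by eye)
print("top", plane("top",[(287,150),(348,238)],.21))
cv2.imwrite("pics/c1.png",np.hstack([cv2.resize(t[130:310,180:360],(400,400),interpolation=2),cv2.resize(s[165:295,285:415],(400,400),interpolation=2)]))
E
```

```text
mat 3408.5 [161. 284.] (66.0, 66.0) ctr [0.4372 0.3558] box [[0.51, 0.434], [0.513, 0.285], [0.366, 0.278], [0.362, 0.425]]
bowl 688.0 [252.3258 154.9214] (25.651948928833008, 33.70793533325195) ctr [0.7302 0.1575] box [[0.734, 0.205], [0.776, 0.142], [0.727, 0.11], [0.685, 0.173]]
bowl 540.0 [208.2353 188.9412] (21.476116180419922, 33.62422180175781) ctr [0.6508 0.2532] box [[0.644, 0.297], [0.694, 0.242], [0.658, 0.209], [0.608, 0.264]]
handle 240.5 [285.211  209.6837] (7.151612281799316, 44.78271484375) ctr [0.5676 0.0583] box [[0.542, 0.087], [0.601, 0.039], [0.593, 0.03], [0.535, 0.077]]
handleS 249.5 [343. 196.] (36.0, 16.0) ctr [0.5771 0.0468] box [[0.529, 0.08], [0.557, 0.102], [0.622, 0.016], [0.596, -0.005]]
red 527.0 [343.8142 275.7876] (36.452415466308594, 17.694055557250977) ctr [0.6136 0.0139] box [[0.591, -0.033], [0.56, 0.01], [0.636, 0.062], [0.665, 0.018]]
green 1982.5 [409.5 181.5] (55.0, 55.0) ctr [ 0.6721 -0.1893] box [[0.611, -0.131], [0.732, -0.129], [0.734, -0.248], [0.613, -0.248]]
yellow 1212.5 [337.25 139.75] (42.42640686035156, 43.133514404296875) ctr [ 0.7643 -0.0314] box [[0.762, 0.035], [0.833, -0.03], [0.766, -0.098], [0.696, -0.032]]
orange 1031.0 [259.9294 341.2082] (43.544189453125, 40.871177673339844) ctr [0.3212 0.1239] box [[0.283, 0.174], [0.369, 0.166], [0.359, 0.073], [0.274, 0.082]]
bigh 306.5 [382.3906 264.5744] (7.8119306564331055, 48.04103088378906) ctr [ 0.4887 -0.1281] box [[0.442, -0.112], [0.539, -0.129], [0.536, -0.144], [0.439, -0.127]]
top [[ 0.6971  0.0664  0.21  ]
 [ 0.532  -0.0527  0.21  ]]
```

View pics/c1.png

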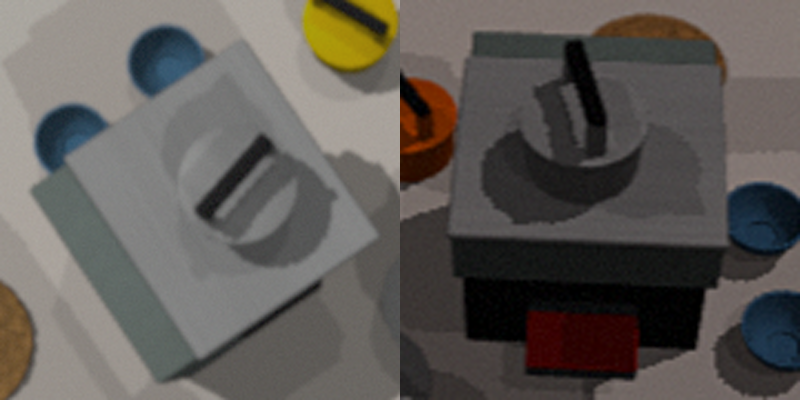

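The crops show the lid's front corners at top (289,148)/(350,236) and scene (301,241)/(392,245), with the red pad mid-width below the front edge.

```bash
python3 - <<'E'
from h import *
A=tri("top",(288.9,148),"scene",(391.6,244.6));B=tri("top",(350.1,236.2),"scene",(301.3,241))
print(A,B,np.linalg.norm(A[0]-B[0]))
R1=tri("top",(180+68/2.222,130+155/2.222),"scene",(285+320/3.077,165+60/3.077)); 
for z in(.215,.223):
  P=plane("top",[(288.9,148),(350.1,236.2),(180+68/2.222,130+155/2.222),(180+200/2.222,130+360/2.222)],z)[:,:2]
  S=plane("scene",[(391.6,244.6),(301.3,241),(285+320/3.077,165+65/3.077),(285+65/3.077,165+58/3.077)],z)[:,:2]
  print(z,P.tolist(),"\n",S.tolist())
  for Q in(P,S):
    print("len",np.linalg.norm(Q[0]-Q[1]),np.linalg.norm(Q[0]-Q[2]),np.linalg.norm(Q[1]-Q[3]),"yaw front edge",np.degrees(np.arctan2(*(Q[0]-Q[1])[::-1])),"side",np.degrees(np.arctan2(*(Q[2]-Q[0])[::-1])),np.degrees(np.arctan2(*(Q[3]-Q[1])[::-1])),"centre",Q.mean(0))
# handle ends
t=cv2.imread("pics/top0.png")
print("handle",tri("top",(285.2,209.7),"scene",(285+185/3.077,165+80/3.077)))
s=cv2.imread("pics/scene0.png")
r=blob(s,(0,150,40),(6,255,255),(315,255,375,295))[0]; print(cv2.boxPoints(cv2.minAreaRect(r)).tolist())
E
```

```text
(array([0.7011, 0.0641, 0.2169]), np.float64(0.004996030140295983)) (array([ 0.5367, -0.0543,  0.2163]), np.float64(0.005186025518624079)) 0.20262250784983424
0.215 [[0.6996701141957808, 0.06254061488936455], [0.5350077251038432, -0.05626052456188304], [0.5974667054574524, 0.2068180006539772], [0.4280308281346259, 0.0891765198386883]] 
 [[0.7019559179276857, 0.06757686096796023], [0.5377629845218724, -0.05170723577787972], [0.5942041898984696, 0.21640717995260916], [0.4291554567567909, 0.09297001506392355]]
len 0.20304534743839722 0.1768092214812471 0.18054359686551139 yaw front edge 35.80981361423347 side 125.31304523019834 126.33651441540691 centre [0.565  0.0756]
len 0.2029483065139415 0.1837413909339823 0.18090633487632493 yaw front edge 35.99793249001498 side 125.90417901066823 126.89513088440047 centre [0.5658 0.0813]
0.223 [[0.6975382227317084, 0.06194420186946172], [0.5342252478523692, -0.05588335796270898], [0.5961723746111267, 0.205039229258364], [0.4281250304089747, 0.08836182461783931]] 
 [[0.7047408349911011, 0.061885451294310445], [0.5420968683459504, -0.056273340622007506], [0.5980056174880028, 0.20931173167447037], [0.43451392456859794, 0.08703905091720854]]
len 0.20138138349893075 0.17536026353947898 0.17906403558289227 yaw front edge 35.80981361423345 side 125.31304523019837 126.3365144154069 centre [0.564  0.0749]
len 0.2010337284964705 0.18200800752209562 0.1791996968761123 yaw front edge 35.99793249001502 side 125.90417901066832 126.89513088440046 centre [0.5698 0.0755]
handle (array([0.57  , 0.0602, 0.3066]), np.float64(0.0041391725232216734))
[[325.03985595703125, 283.40264892578125], [326.21685791015625, 265.747802734375], [362.58856201171875, 268.172607421875], [361.41156005859375, 285.82745361328125]]
```

arm_command([
  [0, 0, -1, 0, 0, 0.557],
  [0, 0, -1, 0, 0, 0.557],
  [0, 0, -1, 0, 0, 0.557],
  [0, 0, -1, 0, 0, 0.557],
  [0, 0, -1, 0, 0, 0.557],
  [0, 0, -1, 0, 0, 0.557],
  [-0.9, -0.27, 0, 0, 0, 0],
  [-0.9, -0.27, 0, 0, 0, 0],
  [-0.9, -0.27, 0, 0, 0, 0],
  [-0.9, -0.27, 0, 0, 0, 0],
  [-0.9, -0.27, 0, 0, 0, 0],
  [-0.9, -0.27, 0, 0, 0, 0],
], grip=1)

```text
time: 1.1
ee_pos: [0.2439, 0.5303, 0.4234]
tool_rot: [-1.05, -2.961, 0.002]
contact_force: [0.8, 0.3, -0.1]
finger_gap: 0.997
grasp_force: 0.0
```

arm_command([
  [-0.9, -0.27, 0, 0, 0, 0],
  [-0.9, -0.27, 0, 0, 0, 0],
  [-0.9, -0.27, 0, 0, 0, 0],
  [-0.9, -0.27, 0, 0, 0, 0],
  [-0.9, -0.27, 0, 0, 0, 0],
  [-0.9, -0.27, 0, 0, 0, 0],
  [-0.9, -0.27, 0, 0, 0, 0],
  [-0.9, -0.27, 0, 0, 0, 0],
  [-0.9, -0.27, 0, 0, 0, 0],
  [-0.9, -0.27, 0, 0, 0, 0],
  [-0.9, -0.27, 0, 0, 0, 0],
  [-0.9, -0.27, 0, 0, 0, 0],
])

```text
time: 2.1
ee_pos: [0.3706, 0.3439, 0.4235]
tool_rot: [-1.05, -2.96, 0.001]
contact_force: [0.1, 0.7, 0.0]
finger_gap: 1.002
grasp_force: 0.0
```

arm_command([
  [-0.9, -0.27, 0, 0, 0, 0],
  [-0.9, -0.27, 0, 0, 0, 0],
  [-0.9, -0.27, 0, 0, 0, 0],
  [-0.9, -0.27, 0, 0, 0, 0],
  [-0.9, -0.27, 0, 0, 0, 0],
  [-0.9, -0.27, 0, 0, 0, 0],
  [-0.9, -0.27, 0, 0, 0, 0],
  [-0.9, -0.27, 0, 0, 0, 0],
  [-0.9, -0.27, 0, 0, 0, 0],
  [-0.9, -0.27, 0, 0, 0, 0],
  [0, 0, 0, 0, 0, 0],
  [0, 0, 0, 0, 0, 0],
])

```text
time: 3.1
ee_pos: [0.4763, 0.1886, 0.4234]
tool_rot: [-1.054, -2.959, 0.001]
contact_force: [0.2, 1.0, 0.4]
finger_gap: 1.003
grasp_force: 0.0
```

```bash
cat >> h.py <<'E'
from scipy.spatial.transform import Rotation as Rn
def delta(p=None,R=None):
    "shift (tool axes, units of 20mm) and turn (units of .12 rad) from the measured pose"
    s=manip.sense();R0=Rn.from_rotvec(s["tool_rot"])
    print("t",s["time"],"p",s["ee_pos"],"axes x,y,z",R0.as_matrix().T.tolist() and R0.as_matrix().T.round(3).tolist(),"F",s["contact_force"],"gap",s["finger_gap"],"grasp",s["grasp_force"])
    if p is not None: print("shift/20mm",R0.inv().apply(np.array(p)-s["ee_pos"])/.02)
    if R is not None: print("turn/.12",(R0.inv()*Rn.from_matrix(R)).as_rotvec()/.12)
def down(yawy):
    y=np.array([np.cos(yawy),np.sin(yawy),0]);z=np.array([0,0,-1.]);return np.c_[np.cross(y,z),y,z]
E
python3 -c "
from h import *
delta([.5685,.0595,.362],down(np.radians(50.9)));print(manip.sense()['qpos'])"
```

```text
t 3.1 p [0.4763 0.1886 0.4234] axes x,y,z [[-0.775, 0.632, 0.001], [0.632, 0.775, -0.001], [-0.001, -0.0, -1.0]] F [0.189  1.0448 0.3854] gap 1.0032662832676023 grasp 0.0
shift/20mm [-7.6538 -2.085   3.0691]
turn/.12 [-0.0071 -0.0045 -0.016 ]
[-0.3948  0.1238 -0.0383  1.7452  0.0048  1.2736  0.4523]
```

arm_command([
  [-0.85, -0.232, 0, 0, 0, 0],
  [-0.85, -0.232, 0, 0, 0, 0],
  [-0.85, -0.232, 0, 0, 0, 0],
  [-0.85, -0.232, 0, 0, 0, 0],
  [-0.85, -0.232, 0, 0, 0, 0],
  [-0.85, -0.232, 0, 0, 0, 0],
  [-0.85, -0.232, 0, 0, 0, 0],
  [-0.85, -0.232, 0, 0, 0, 0],
  [-0.85, -0.232, 0, 0, 0, 0],
  [0, 0, 0, 0, 0, 0],
])

```text
time: 3.93
ee_pos: [0.5697, 0.0583, 0.4234]
tool_rot: [1.055, 2.959, -0.002]
contact_force: [0.4, -0.5, 0.2]
finger_gap: 1.002
grasp_force: 0.0
```

```bash
python3 -c "
from h import *
a=manip.read_camera('scene')[110:290,260:440,::-1];b=manip.read_camera('top')[130:310,180:360,::-1]
cv2.imwrite('pics/c2.png',np.hstack([cv2.resize(x,(400,400)) for x in(b,a)]))
delta([.5685,.0595,.362],down(np.radians(50.9)))
print(proj('scene',[[.5685,.0595,.313]]))"
```

```text
t 4.0333 p [0.5683 0.0616 0.4234] axes x,y,z [[-0.777, 0.63, 0.001], [0.63, 0.777, -0.0], [-0.001, 0.001, -1.0]] F [-0.161   0.6406  0.1918] gap 1.0007311634184755 grasp 0.0
shift/20mm [-0.0794 -0.0749  3.0704]
turn/.12 [-0.0022 -0.0111  0.0078]
[[343.5234 189.0089]]
```

View pics/c2.png

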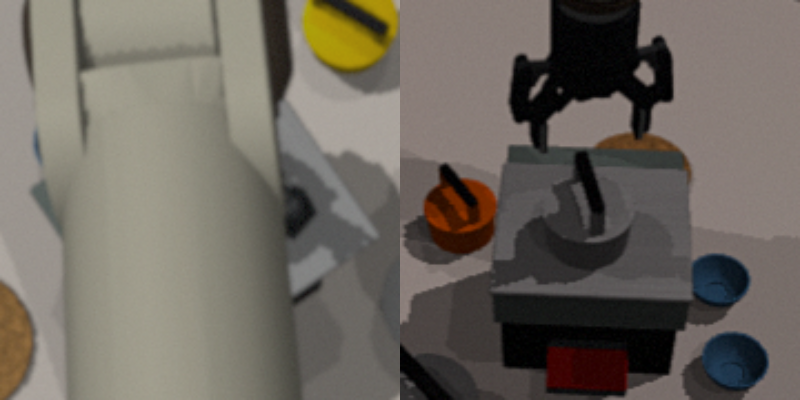

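The scene crop shows the open gripper straight above the handle (crop x 590), aligned across it. I'll descend and close.

arm_command([
  [0, 0, 0.6, 0, 0, 0],
  [0, 0, 0.6, 0, 0, 0],
  [0, 0, 0.6, 0, 0, 0],
  [0, 0, 0.6, 0, 0, 0],
  [0, 0, 0.4, 0, 0, 0],
  [0, 0, 0.25, 0, 0, 0],
  [0, 0, 0, 0, 0, 0],
  [0, 0, 0, 0, 0, 0],
])

```text
time: 4.7
ee_pos: [0.5686, 0.0607, 0.3627]
tool_rot: [-1.05, -2.96, 0.0]
contact_force: [0.6, -0.2, 0.1]
finger_gap: 1.002
grasp_force: 0.0
```

arm_command([
  [0, 0, 0, 0, 0, 0],
  [0, 0, 0, 0, 0, 0],
  [0, 0, 0, 0, 0, 0],
  [0, 0, 0, 0, 0, 0],
  [0, 0, 0, 0, 0, 0],
  [0, 0, 0, 0, 0, 0],
  [0, 0, 0, 0, 0, 0],
  [0, 0, 0, 0, 0, 0],
  [0, 0, 0, 0, 0, 0],
  [0, 0, 0, 0, 0, 0],
], grip=-1, force=70)

```text
time: 5.53
ee_pos: [0.5687, 0.0608, 0.3632]
tool_rot: [1.05, 2.96, 0.001]
contact_force: [-0.6, -0.4, 1.5]
finger_gap: 0.147
grasp_force: 68.3
```

arm_command([
  [0, 0, -0.2, 0, 0, 0],
  [0, 0, -0.4, 0, 0, 0],
  [0, 0, -0.5, 0, 0, 0],
  [0, 0, -0.5, 0, 0, 0],
  [0, 0, -0.5, 0, 0, 0],
  [0, 0, -0.5, 0, 0, 0],
  [0, 0, -0.5, 0, 0, 0],
  [0, 0, -0.4, 0, 0, 0],
  [0, 0, -0.2, 0, 0, 0],
  [0, 0, 0, 0, 0, 0],
])

```text
time: 6.37
ee_pos: [0.569, 0.0607, 0.4384]
tool_rot: [1.05, 2.959, 0.002]
contact_force: [-0.4, 1.0, -5.4]
finger_gap: 0.144
grasp_force: 68.4
```

```bash
python3 -c "
from h import *
delta([.4372,.3558,.2],down(np.radians(50.9)))
cv2.imwrite('pics/c3.png',manip.read_camera('scene')[80:330,210:460,::-1])"
```

```text
t 6.3667 p [0.569  0.0607 0.4384] axes x,y,z [[-0.776, 0.63, -0.002], [0.63, 0.776, 0.002], [0.002, 0.0, -1.0]] F [-0.3834  0.9695 -5.4411] gap 0.14392506098918972 grasp 68.40340375900269
shift/20mm [14.4339  7.2797 11.91  ]
turn/.12 [0.0146 0.0126 0.0051]
```

View pics/c3.png

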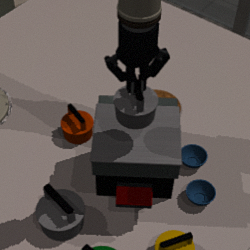

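The pot is lifted clear of the lid and hangs level from the gripper. Next I carry it to the mat.

arm_command([
  [0.2, 0.101, 0, 0, 0, 0],
  [0.4, 0.202, 0, 0, 0, 0],
  [0.6, 0.303, 0, 0, 0, 0],
  [0.8, 0.404, 0, 0, 0, 0],
  [0.8, 0.404, 0, 0, 0, 0],
  [0.8, 0.404, 0, 0, 0, 0],
  [0.8, 0.404, 0, 0, 0, 0],
  [0.8, 0.404, 0, 0, 0, 0],
  [0.8, 0.404, 0, 0, 0, 0],
  [0.8, 0.404, 0, 0, 0, 0],
  [0.8, 0.404, 0, 0, 0, 0],
  [0.8, 0.404, 0, 0, 0, 0],
])

```text
time: 7.42
ee_pos: [0.4903, 0.234, 0.4363]
tool_rot: [-1.049, -2.96, 0.001]
contact_force: [-0.2, 0.5, -5.5]
finger_gap: 0.152
grasp_force: 68.4
```

arm_command([
  [0.8, 0.404, 0, 0, 0, 0],
  [0.8, 0.404, 0, 0, 0, 0],
  [0.8, 0.404, 0, 0, 0, 0],
  [0.8, 0.404, 0, 0, 0, 0],
  [0.8, 0.404, 0, 0, 0, 0],
  [0.8, 0.404, 0, 0, 0, 0],
  [0.6, 0.303, 0, 0, 0, 0],
  [0.4, 0.202, 0, 0, 0, 0],
  [0.23, 0.116, 0, 0, 0, 0],
  [0, 0, 0.4, 0, 0, 0],
  [0, 0, 0.8, 0, 0, 0],
  [0, 0, 1, 0, 0, 0],
])

```text
time: 8.42
ee_pos: [0.4375, 0.3551, 0.3932]
tool_rot: [1.052, 2.958, 0.003]
contact_force: [-0.2, 0.5, -5.5]
finger_gap: 0.145
grasp_force: 68.4
```

arm_command([
  [0, 0, 1, 0, 0, 0],
  [0, 0, 1, 0, 0, 0],
  [0, 0, 1, 0, 0, 0],
  [0, 0, 1, 0, 0, 0],
  [0, 0, 1, 0, 0, 0],
  [0, 0, 1, 0, 0, 0],
  [0, 0, 1, 0, 0, 0],
  [0, 0, 1, 0, 0, 0],
  [0, 0, 0.8, 0, 0, 0],
  [0, 0, 0.4, 0, 0, 0],
  [0, 0, 0.2, 0, 0, 0],
  [0, 0, 0, 0, 0, 0],
])

```text
time: 9.42
ee_pos: [0.4365, 0.3548, 0.2041]
tool_rot: [-1.052, -2.96, 0.002]
contact_force: [0.1, -0.4, -5.1]
finger_gap: 0.148
grasp_force: 68.5
```

```bash
python3 -c "
from h import *
delta([.4372,.3558,.147],down(np.radians(50.9)))"
```

```text
t 9.4167 p [0.4365 0.3548 0.2041] axes x,y,z [[-0.776, 0.631, -0.0], [0.631, 0.776, -0.002], [-0.001, -0.001, -1.0]] F [ 0.1276 -0.3561 -5.0948] gap 0.1479539821174735 grasp 68.51296663284302
shift/20mm [0.0023 0.0655 2.8527]
turn/.12 [-0.0136  0.0002 -0.0029]
```

arm_command([
  [0, 0, 0.5, 0, 0, 0],
  [0, 0, 0.7, 0, 0, 0],
  [0, 0, 0.7, 0, 0, 0],
  [0, 0, 0.4, 0, 0, 0],
  [0, 0, 0.2, 0, 0, 0],
  [0, 0, 0.1, 0, 0, 0],
  [0, 0, 0.05, 0, 0, 0],
  [0, 0, 0.05, 0, 0, 0],
  [0, 0, 0, 0, 0, 0],
])

```text
time: 10.17
ee_pos: [0.4367, 0.3561, 0.1514]
tool_rot: [1.05, 2.96, 0.002]
contact_force: [-0.3, -0.1, -5.6]
finger_gap: 0.144
grasp_force: 68.5
```

arm_command([
  [0, 0, 0.05, 0, 0, 0],
  [0, 0, 0.05, 0, 0, 0],
  [0, 0, 0.03, 0, 0, 0],
  [0, 0, 0, 0, 0, 0],
])

```text
time: 10.5
ee_pos: [0.4365, 0.3565, 0.1493]
tool_rot: [1.05, 2.961, 0.002]
contact_force: [-2.2, 0.5, 2.5]
finger_gap: 0.144
grasp_force: 69.6
```

Contact felt: the force has gone from -5.6 to +2.5 N. Release.

arm_command([
  [0, 0, 0, 0, 0, 0],
  [0, 0, 0, 0, 0, 0],
  [0, 0, 0, 0, 0, 0],
  [0, 0, 0, 0, 0, 0],
  [0, 0, 0, 0, 0, 0],
  [0, 0, 0, 0, 0, 0],
  [0, 0, 0, 0, 0, 0],
  [0, 0, 0, 0, 0, 0],
], grip=1)

```text
time: 11.17
ee_pos: [0.4364, 0.3557, 0.1483]
tool_rot: [-1.05, -2.961, 0.0]
contact_force: [-0.2, -0.1, 0.2]
finger_gap: 1.006
grasp_force: 0.0
```

arm_command([
  [0, 0, -0.3, 0, 0, 0],
  [0, 0, -0.6, 0, 0, 0],
  [0, 0, -1, 0, 0, 0],
  [0, 0, -1, 0, 0, 0],
  [0, 0, -1, 0, 0, 0],
  [0, 0, -1, 0, 0, 0],
  [0, 0, -1, 0, 0, 0],
  [0, 0, -1, 0, 0, 0],
  [0, 0, -1, 0, 0, 0],
  [0, 0, -1, 0, 0, 0],
  [0, 0, -1, 0, 0, 0],
  [0, 0, -1, 0, 0, 0],
])

```text
time: 12.17
ee_pos: [0.4361, 0.3556, 0.3688]
tool_rot: [1.05, 2.96, 0.002]
contact_force: [0.2, 1.3, 0.2]
finger_gap: 1.004
grasp_force: 0.0
```

```bash
python3 -c "
from h import *
s=manip.sense();print(s['qpos']);delta()
b=manip.read_camera('top');a=manip.read_camera('scene')
cv2.imwrite('pics/top4.png',b[:,:,::-1]);cv2.imwrite('pics/scene4.png',a[:,:,::-1])
print(proj('scene',[[.4372,.3558,.098]]))
cv2.imwrite('pics/c4.png',np.hstack([cv2.resize(b[200:360,90:250,::-1],(400,400)),cv2.resize(a[100:260,280:440,::-1],(400,400))]))"
```

```text
[-0.6125  0.2586 -0.1439  1.7066  0.0398  1.1778  0.1222]
t 12.1667 p [0.4361 0.3556 0.3688] axes x,y,z [[-0.777, 0.63, -0.0], [0.63, 0.777, 0.001], [0.001, 0.001, -1.0]] F [0.2245 1.2812 0.1703] gap 1.0039226772999854 grasp 0.0
[[367.2124 163.9413]]
```

View pics/c4.png

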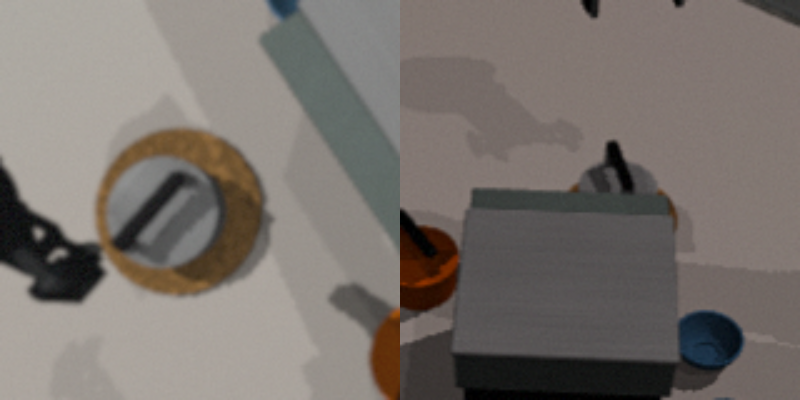

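The pot stands upright within the cork mat: its handle centre is at about top (151,285), as expected for the mat centre once parallax is allowed for. Before the slanted reach I'll fit a simple kinematic model, so I can check joint ranges and forearm clearance.

```bash
cat > fk.py <<'E'
from h import *
from scipy.optimize import least_squares
def fk(q,L,full=False):
    d1,L1,a1,L2,a2,L3,a3=L;e=lambda s,v:Rn.from_euler(s,v)
    R=e('z',q[0]);p=np.array([0,0,d1]);pts=[p]
    R=R*e('y',q[1])*e('z',q[2]);p=p+R.apply([a1,0,L1]);pts.append(p)
    R=R*e('y',q[3])*e('z',q[4]);p=p+R.apply([a2,0,L2]);pts.append(p)
    R=R*e('y',q[5]);p=p+R.apply([a3,0,L3]);R=R*e('z',q[6])
    return (p,R,pts)
D=[([-1.0268,.5018,-.4268,1.5513,.2208,1.1384,-.2103],[.18,.6241,.303],[-.4394,-3.1104,.0027]),
([-.3948,.1238,-.0383,1.7452,.0048,1.2736,.4523],[.4763,.1886,.4234],[-1.054,-2.959,.001]),
([-.6125,.2586,-.1439,1.7066,.0398,1.1778,.1222],[.4361,.3556,.3688],[-1.05,-2.96,.002])]
E
python3 - <<'E'
from fk import *
for sg in(1,-1):
  for q0 in (0,np.pi,np.pi/2,-np.pi/2):
    def res(L): return np.concatenate([fk([sg*d[0][0]+q0,*d[0][1:]],L)[0]-d[1] for d in D])
    r=least_squares(res,[.3,.4,0,.4,0,.15,0]);print(sg,q0,r.x,abs(r.fun).max(), [ (fk([sg*d[0][0]+q0,*d[0][1:]],r.x)[1].inv()*Rn.from_rotvec(d[2])).as_rotvec().round(2).tolist() for d in D])
E
```

```text
1 0 [191.9682   1.8147  -0.0196   3.0978   9.529  183.3385  -0.1506] 0.35234850216008073 [[0.0, -0.0, -1.01], [0.0, -0.0, -0.2], [0.0, 0.0, -0.21]]
1 3.141592653589793 [-200.8036   -1.8226    0.693    -3.0375  -10.001  -192.6773    1.0227] 0.3540472822395947 [[-0.0, 0.0, 2.13], [-0.0, 0.0, 2.94], [0.0, 0.0, 2.93]]
1 1.5707963267948966 [206.2388   2.9947  -1.6621   4.7256   6.3633 201.5175   0.8138] 0.3059779102640245 [[0.0, -0.0, 0.56], [-0.0, 0.0, 1.37], [0.0, 0.0, 1.36]]
1 -1.5707963267948966 [-215.0745   -3.0026    2.3355   -4.6653   -6.8353 -210.8566    0.0583] 0.30427912037316623 [[0.0, -0.0, -2.58], [0.0, -0.0, -1.77], [0.0, 0.0, -1.78]]
-1 0 [94.0412  2.1943 -0.8819  2.8449  4.4397 90.8254  0.2162] 0.030188014984380118 [[0.0, -0.0, 1.04], [-0.0, -0.0, 0.59], [0.0, 0.0, 1.02]]
-1 3.141592653589793 [-102.8768   -2.2021    1.5554   -2.7846   -4.9117 -100.1644    0.6559] 0.032231526916626174 [[0.0, -0.0, -2.1], [0.0, -0.0, -2.55], [-0.0, -0.0, -2.12]]
-1 1.5707963267948966 [-162.8494   -2.8692    1.3221   -3.2271   -8.8907 -156.8457    0.6166] 0.4899910038696595 [[-0.0, 0.0, 2.62], [-0.0, 0.0, 2.16], [0.0, 0.0, 2.59]]
-1 -1.5707963267948966 [154.0139   2.8613  -0.6487   3.2875   8.4187 147.5067   0.2556] 0.4882237287188358 [[0.0, -0.0, -0.53], [0.0, -0.0, -0.98], [0.0, 0.0, -0.55]]
```

```bash
sed -i "s/e=lambda s,v:Rn.from_euler(s,v)/e=lambda s,v:Rn.from_euler(s,-v if s=='z' else v)/" fk.py; python3 - <<'E'
from fk import *
g=np.array([.33,.4,0,.4,0,.2,0])
def res(L): return np.concatenate([*[fk(d[0],L)[0]-d[1] for d in D],(L-g)*1e-3])
for s in (1,-1):
  r=least_squares(res,g);print(r.x,abs(r.fun[:9]).max(),[(fk(d[0],r.x)[1].inv()*Rn.from_rotvec(d[2])).as_rotvec().round(3).tolist() for d in D])
  break
E
```

```text
[ 4.0527  0.6392 -0.0149  0.5383  0.3295  3.7931 -0.0338] 0.024637678210392394 [[-0.0, -0.0, 1.571], [0.0, -0.0, 1.571], [0.002, 0.003, 1.571]]
```

arm_command([
  [-0.4, -0.19, -0.4, 0, 0, 0],
  [-0.8, -0.38, -0.4, 0, 0, 0],
  [-0.9, -0.42, -0.4, 0, 0, 0],
  [-0.9, -0.42, -0.4, 0, 0, 0],
  [-0.9, -0.42, 0, 0, 0, 0],
  [-0.9, -0.42, 0, 0, 0, 0],
  [-0.9, -0.42, 0, 0, 0, 0],
  [-0.9, -0.42, 0, 0, 0, 0],
  [-0.9, -0.42, 0, 0, 0, 0],
  [-0.9, -0.42, 0, 0, 0, 0],
  [-0.9, -0.42, 0, 0, 0, 0],
  [-0.9, -0.42, 0, 0, 0, 0],
], grip=-1, force=40)

```text
time: 13.27
ee_pos: [0.5345, 0.1512, 0.3979]
tool_rot: [-1.051, -2.959, 0.002]
contact_force: [0.3, -0.2, -0.1]
finger_gap: -0.001
grasp_force: 0.0
```

arm_command([
  [-0.9, -0.42, 0, 0, 0, 0],
  [-0.9, -0.42, 0, 0, 0, 0],
  [-0.9, -0.42, 0, 0, 0, 0],
  [-0.9, -0.42, 0, 0, 0, 0],
  [-0.9, -0.42, 0, 0, 0, 0],
  [-0.9, -0.42, 0, 0, 0, 0],
  [-0.9, -0.42, 0, 0, 0, 0],
  [-0.9, -0.42, 0, 0, 0, 0],
  [-0.9, -0.42, 0, 0, 0, 0],
  [-0.9, -0.42, 0, 0, 0, 0],
  [-0.9, -0.42, 0, 0, 0, 0],
  [-0.9, -0.42, 0, 0, 0, 0],
])

```text
time: 14.27
ee_pos: [0.6384, -0.063, 0.3978]
tool_rot: [-1.05, -2.959, 0.001]
contact_force: [0.7, -0.1, -0.1]
finger_gap: 0.002
grasp_force: 0.0
```

```bash
cat >> h.py <<'E'
def tilt(az,th):
    a,t=np.radians([az,th]);h=np.array([np.cos(a),np.sin(a),0]);z=np.sin(t)*h-np.array([0,0,np.cos(t)])
    y=np.array([h[1],-h[0],0]);return np.c_[np.cross(y,z),y,z]
E
python3 -c "
from h import *
s=manip.sense();print(s['qpos'])
delta([.6586,-.1063,.34],tilt(110,38))"
```

```text
[-0.031   0.3842  0.1199  1.4725 -0.0465  1.2896  0.9818]
t 14.2667 p [ 0.6384 -0.063   0.3978] axes x,y,z [[-0.776, 0.631, 0.001], [0.631, 0.776, -0.001], [-0.002, -0.0, -1.0]] F [ 0.7028 -0.105  -0.109 ] gap 0.00207411963300101 grasp 0.0
shift/20mm [-2.1524 -1.0378  2.8894]
turn/.12 [-1.5028  5.3811  4.3234]
```

arm_command([
  [-0.7, -0.3, 0, 0, 0, 0],
  [-0.7, -0.3, 0, 0, 0, 0],
  [0, 0, 0, -0.188, 0.673, 0.54],
  [0, 0, 0, -0.188, 0.673, 0.54],
  [0, 0, 0, -0.188, 0.673, 0.54],
  [0, 0, 0, -0.188, 0.673, 0.54],
  [0, 0, 0, -0.188, 0.673, 0.54],
  [0, 0, 0, -0.188, 0.673, 0.54],
  [0, 0, 0, -0.188, 0.673, 0.54],
  [0, 0, 0, -0.188, 0.673, 0.54],
  [0, 0, 0, 0, 0, 0],
  [0, 0, 0, 0, 0, 0],
])

```text
time: 15.27
ee_pos: [0.6528, -0.0898, 0.3968]
tool_rot: [-1.464, -2.092, -0.504]
contact_force: [0.2, 0.3, -0.0]
finger_gap: 0.0
grasp_force: 0.0
```

```bash
python3 - <<'E'
from fk import *
s=manip.sense();print(s['qpos'])
delta([.6586,-.1063,.222],tilt(110,38))
D+=[([-.031,.3842,.1199,1.4725,-.0465,1.2896,.9818],[.6384,-.063,.3978],0),(s['qpos'],s['ee_pos'],0)]
g=np.array([.33,.4,0,.4,0,.2,0])
def res(L): return np.concatenate([*[fk(d[0],L)[0]-d[1] for d in D],(L-g)*1e-3])
r=least_squares(res,g);print(r.x,r.fun[:15].round(3));L=r.x
# IK-like preview of the press pose from current q
Rt=tilt(110,38);off=Rn.from_euler('z',1.571)
p0=s['ee_pos']-fk(s['qpos'],L)[0]
for z in(.222,.1275,.09):
    p=np.array([.6586,-.1063,.222]) if z==.222 else np.array([.6334,-.0368,z])
    def f(q):
        a,R,_=fk(q,L);return np.r_[(a+p0-p)*5,((R*off).inv()*Rn.from_matrix(Rt)).as_rotvec(),1e-2*(q-s['qpos'])]
    q=least_squares(f,s['qpos']).x;print(z,q,np.array(fk(q,L)[2]))
E
```

```text
[ 0.2398  0.6461  0.1185  1.2045 -0.5697  1.7396  0.7324]
t 15.2667 p [ 0.6528 -0.0898  0.3968] axes x,y,z [[-0.271, 0.741, 0.615], [0.939, 0.343, 0.001], [-0.21, 0.578, -0.789]] F [ 0.2238  0.3053 -0.0388] gap 0.0002312469528872195 grasp 0.0
shift/20mm [-6.0636 -0.0159  6.3546]
turn/.12 [0.0016 0.0086 0.0077]
[ 0.2819  0.5316  0.0173  0.4691 -0.0376  0.2776  0.0386] [-0.018  0.012 -0.003 -0.018  0.021  0.004 -0.018  0.018  0.001 -0.003
  0.028 -0.002  0.004  0.001  0.   ]
0.222 [ 0.2637  0.7902  0.1152  1.3473 -0.5671  1.5049  0.898 ] [[ 0.      0.      0.2819]
 [ 0.3759 -0.1035  0.6437]
 [ 0.7521 -0.2795  0.4224]]
0.1275 [ 0.1983  0.8194  0.0881  1.5303 -0.6161  1.2892  0.949 ] [[ 0.      0.      0.2819]
 [ 0.3922 -0.0804  0.6322]
 [ 0.7257 -0.2114  0.3271]]
0.09 [ 0.2029  0.8669  0.0823  1.5352 -0.6255  1.2448  0.9787] [[ 0.      0.      0.2819]
 [ 0.4077 -0.0853  0.6128]
 [ 0.725  -0.2122  0.2892]]
```

arm_command([
  [-0.67, 0, 0.7, 0, 0, 0],
  [-0.67, 0, 0.7, 0, 0, 0],
  [-0.67, 0, 0.7, 0, 0, 0],
  [-0.67, 0, 0.7, 0, 0, 0],
  [-0.67, 0, 0.7, 0, 0, 0],
  [-0.67, 0, 0.7, 0, 0, 0],
  [-0.67, 0, 0.7, 0, 0, 0],
  [-0.67, 0, 0.7, 0, 0, 0],
  [-0.67, 0, 0.7, 0, 0, 0],
  [0, 0, 0, 0, 0, 0],
  [0, 0, 0, 0, 0, 0],
])

```text
time: 16.18
ee_pos: [0.6587, -0.1045, 0.2231]
tool_rot: [-1.462, -2.09, -0.504]
contact_force: [-0.4, -0.8, 0.9]
finger_gap: 0.0
grasp_force: 0.0
```

```bash
python3 - <<'E'
from h import *
delta([.6334,-.0368,.1275],tilt(110,38))
s=manip.sense();R=Rn.from_rotvec(s['tool_rot']).as_matrix();tip=s['ee_pos']+.073*R[:,2]
a=manip.read_camera('scene');b=manip.read_camera('top')
print('tip',tip,proj('scene',tip),'pad',proj('scene',[.618,.0055,.07]))
cv2.imwrite('pics/c5.png',np.hstack([cv2.resize(b[80:280,230:430,::-1],(400,400)),cv2.resize(a[170:330,260:420,::-1],(400,400))]))
E
```

```text
t 16.1833 p [ 0.6587 -0.1045  0.2231] axes x,y,z [[-0.269, 0.739, 0.617], [0.939, 0.343, -0.001], [-0.212, 0.579, -0.787]] F [-0.44   -0.7515  0.934 ] gap 0.00043233071172893884 grasp 0.0
shift/20mm [-0.1048 -0.025   5.9893]
turn/.12 [-0.0077 -0.0136  0.0027]
tip [ 0.6432 -0.0622  0.1656] [[334.8969 280.7966]] pad [[343.1448 278.9115]]
```

View pics/c5.png

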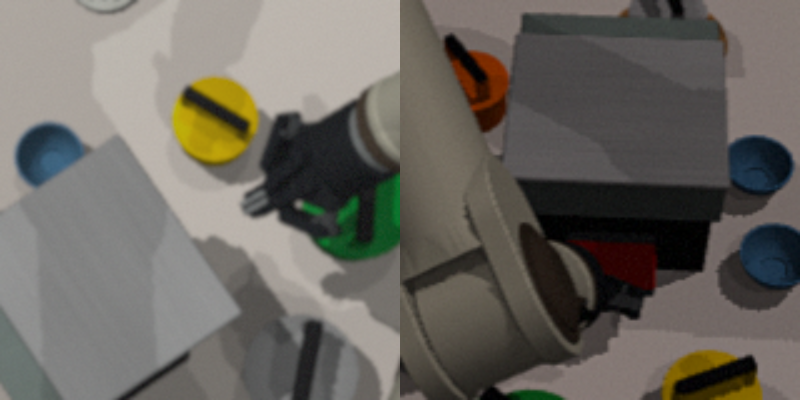

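The gripper is clear of the decoys and lined up in front of the red pad. I'll go in along the slant.

arm_command([
  [-0.05, 0, 0.6, 0, 0, 0],
  [-0.05, 0, 0.8, 0, 0, 0],
  [0, 0, 0.8, 0, 0, 0],
  [0, 0, 0.8, 0, 0, 0],
  [0, 0, 0.8, 0, 0, 0],
  [0, 0, 0.6, 0, 0, 0],
  [0, 0, 0.4, 0, 0, 0],
  [0, 0, 0.2, 0, 0, 0],
  [0, 0, 0, 0, 0, 0],
  [0, 0, 0, 0, 0, 0],
])

```text
time: 17.12
ee_pos: [0.6393, -0.0486, 0.1451]
tool_rot: [-1.464, -2.093, -0.506]
contact_force: [-0.3, 1.0, -0.2]
finger_gap: -0.0
grasp_force: 0.0
```

arm_command([
  [0, 0, 0.2, 0, 0, 0],
  [0, 0, 0.2, 0, 0, 0],
  [0, 0, 0.2, 0, 0, 0],
  [0, 0, 0, 0, 0, 0],
])

```text
time: 17.45
ee_pos: [0.6359, -0.0405, 0.1346]
tool_rot: [-1.462, -2.092, -0.505]
contact_force: [-0.8, 0.1, -0.5]
finger_gap: 0.001
grasp_force: 0.0
```

```bash
python3 - <<'E'
from h import *
delta([.6334,-.0368,.1275],tilt(110,38))
s=manip.sense();R=Rn.from_rotvec(s['tool_rot']).as_matrix();tip=s['ee_pos']+.073*R[:,2]
a=np.radians(125.9);d=tip[:2]-[.565,.079];print('tip',tip,'caddy xy',d@[np.cos(a),np.sin(a)],d@[-np.sin(a),np.cos(a)])
E
```

```text
t 17.45 p [ 0.6359 -0.0405  0.1346] axes x,y,z [[-0.271, 0.739, 0.616], [0.939, 0.343, 0.001], [-0.211, 0.579, -0.788]] F [-0.8046  0.0924 -0.5007] gap 0.0007522270463824473 grasp 0.0
shift/20mm [-0.047  -0.0546  0.4145]
turn/.12 [ 0.0015 -0.0066  0.0147]
tip [0.6205 0.0017 0.0771] caddy xy -0.09514634129893215 0.0003062415763354573
```

arm_command([
  [0, 0, 0.2, 0, 0, 0],
  [0, 0, 0.2, 0, 0, 0],
  [0, 0, 0, 0, 0, 0],
  [0, 0, 0, 0, 0, 0],
])

```text
time: 17.78
ee_pos: [0.6348, -0.0364, 0.1291]
tool_rot: [-1.462, -2.092, -0.506]
contact_force: [-0.2, 0.3, 3.1]
finger_gap: 0.001
grasp_force: 1.2
```

arm_command([
  [-0.092, 0, 0.118, 0, 0, 0],
  [-0.092, 0, 0.118, 0, 0, 0],
  [-0.092, 0, 0.118, 0, 0, 0],
  [0, 0, 0, 0, 0, 0],
])

```text
time: 18.12
ee_pos: [0.635, -0.0367, 0.1197]
tool_rot: [-1.463, -2.092, -0.506]
contact_force: [0.9, -0.0, 2.6]
finger_gap: 0.002
grasp_force: 1.7
```

arm_command([
  [-0.092, 0, 0.118, 0, 0, 0],
  [-0.092, 0, 0.118, 0, 0, 0],
  [0, 0, 0, 0, 0, 0],
])

```text
time: 18.37
ee_pos: [0.6349, -0.0366, 0.1139]
tool_rot: [-1.463, -2.092, -0.506]
contact_force: [1.0, -1.1, 3.9]
finger_gap: 0.001
grasp_force: 2.2
```

arm_command([
  [-0.092, 0, 0.118, 0, 0, 0],
  [0, 0, 0, 0, 0, 0],
])

```text
time: 18.53
ee_pos: [0.6349, -0.0366, 0.1111]
tool_rot: [-1.463, -2.092, -0.507]
contact_force: [1.7, -0.3, 4.4]
finger_gap: -0.001
grasp_force: 2.4
```

arm_command([
  [-0.062, 0, 0.079, 0, 0, 0],
  [0, 0, 0, 0, 0, 0],
])

```text
time: 18.7
ee_pos: [0.6349, -0.0365, 0.1093]
tool_rot: [-1.463, -2.092, -0.507]
contact_force: [0.3, -0.4, 5.3]
finger_gap: -0.001
grasp_force: 2.8
```

arm_command([
  [-0.062, 0, 0.079, 0, 0, 0],
  [0, 0, 0, 0, 0, 0],
])

```text
time: 18.87
ee_pos: [0.6349, -0.0365, 0.1074]
tool_rot: [-1.462, -2.092, -0.507]
contact_force: [-0.5, -0.1, 5.2]
finger_gap: -0.0
grasp_force: 2.9
```

arm_command([
  [-0.062, 0, 0.079, 0, 0, 0],
  [0, 0, 0, 0, 0, 0],
])

```text
time: 19.03
ee_pos: [0.6348, -0.0364, 0.1055]
tool_rot: [-1.462, -2.092, -0.507]
contact_force: [-0.6, 0.1, 6.4]
finger_gap: -0.002
grasp_force: 3.0
```

arm_command([
  [-0.062, 0, 0.079, 0, 0, 0],
  [0, 0, 0, 0, 0, 0],
])

```text
time: 19.2
ee_pos: [0.6348, -0.0363, 0.1037]
tool_rot: [-1.462, -2.092, -0.507]
contact_force: [-1.7, -0.2, 6.2]
finger_gap: -0.003
grasp_force: 3.2
```

arm_command([
  [-0.046, 0, 0.059, 0, 0, 0],
  [0, 0, 0, 0, 0, 0],
])

```text
time: 19.37
ee_pos: [0.6347, -0.0362, 0.1023]
tool_rot: [-1.461, -2.092, -0.507]
contact_force: [-0.9, -0.7, 6.8]
finger_gap: -0.003
grasp_force: 3.5
```

arm_command([
  [-0.046, 0, 0.059, 0, 0, 0],
  [0, 0, 0, 0, 0, 0],
])

```text
time: 19.53
ee_pos: [0.6347, -0.0362, 0.1012]
tool_rot: [-1.461, -2.092, -0.507]
contact_force: [-1.7, -1.1, 9.5]
finger_gap: -0.0
grasp_force: 4.8
```

arm_command([
  [-0.046, 0, 0.059, 0, 0, 0],
  [0, 0, 0, 0, 0, 0],
])

```text
time: 19.7
ee_pos: [0.6348, -0.0362, 0.1007]
tool_rot: [-1.46, -2.091, -0.508]
contact_force: [-3.6, -1.8, 15.2]
finger_gap: 0.0
grasp_force: 7.2
```

arm_command([
  [-0.046, 0, 0.059, 0, 0, 0],
  [0, 0, 0, 0, 0, 0],
])

```text
time: 19.87
ee_pos: [0.6348, -0.0362, 0.1002]
tool_rot: [-1.459, -2.091, -0.509]
contact_force: [-4.4, -2.2, 19.8]
finger_gap: 0.004
grasp_force: 9.6
```

The force rises steeply and the travel has stopped, so this is the stop at about 20 N. Hold here.

arm_command([
  [0, 0, 0, 0, 0, 0],
  [0, 0, 0, 0, 0, 0],
  [0, 0, 0, 0, 0, 0],
  [0, 0, 0, 0, 0, 0],
  [0, 0, 0, 0, 0, 0],
  [0, 0, 0, 0, 0, 0],
  [0, 0, 0, 0, 0, 0],
  [0, 0, 0, 0, 0, 0],
  [0, 0, 0, 0, 0, 0],
  [0, 0, 0, 0, 0, 0],
  [0, 0, 0, 0, 0, 0],
  [0, 0, 0, 0, 0, 0],
])

```text
time: 20.87
ee_pos: [0.6348, -0.0362, 0.1003]
tool_rot: [-1.459, -2.091, -0.509]
contact_force: [-4.6, -1.8, 19.7]
finger_gap: -0.0
grasp_force: 9.6
```

```bash
python3 - <<'E'
from h import *
a=manip.read_camera('scene');b=manip.read_camera('top')
cv2.imwrite('pics/c6.png',np.hstack([cv2.resize(b[80:320,160:400,::-1],(400,400)),cv2.resize(a[130:330,240:440,::-1],(400,400))]))
delta()
E
```

```text
t 20.9667 p [ 0.6348 -0.0362  0.1003] axes x,y,z [[-0.272, 0.737, 0.618], [0.939, 0.344, 0.003], [-0.21, 0.581, -0.786]] F [-4.4204 -2.832  18.5952] gap -0.002858075497352753 grasp 9.649182457651477
```

View pics/c6.png

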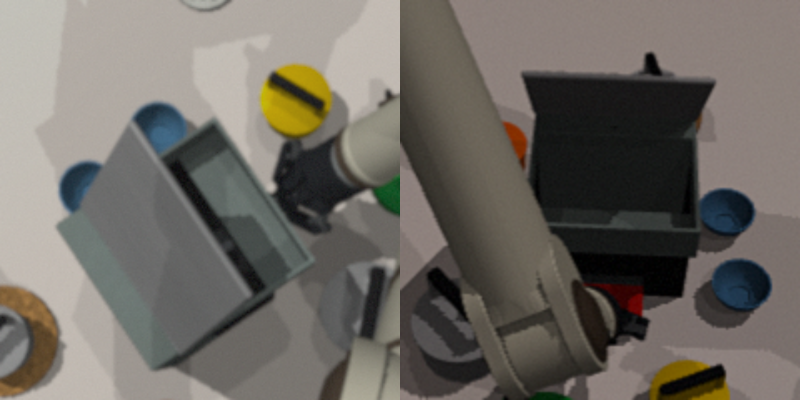

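The lid stands open and the arm is clear of it. Let the treadle rise, then back out along the slant.

arm_command([
  [0.12, 0, -0.157, 0, 0, 0],
  [0.12, 0, -0.157, 0, 0, 0],
  [0.12, 0, -0.157, 0, 0, 0],
  [0.12, 0, -0.157, 0, 0, 0],
  [0.12, 0, -0.157, 0, 0, 0],
  [0.12, 0, -0.157, 0, 0, 0],
  [0.12, 0, -0.157, 0, 0, 0],
  [0, 0, -0.2, 0, 0, 0],
  [0, 0, -0.3, 0, 0, 0],
  [0, 0, -0.4, 0, 0, 0],
  [0, 0, -0.6, 0, 0, 0],
  [0, 0, -0.8, 0, 0, 0],
])

```text
time: 21.97
ee_pos: [0.6439, -0.0642, 0.1605]
tool_rot: [-1.463, -2.091, -0.504]
contact_force: [1.0, -0.6, -0.3]
finger_gap: 0.0
grasp_force: 0.0
```

arm_command([
  [0, 0, -0.8, 0, 0, 0],
  [0, 0, -0.8, 0, 0, 0],
  [0, 0, -0.8, 0, 0, 0],
  [0, 0, -0.8, 0, 0, 0],
  [0, 0, -0.6, 0, 0, 0],
  [0, 0, -0.3, 0, 0, 0],
  [0, 0, 0, 0, 0, 0],
  [0, 0, 0, 0, 0, 0],
  [0, 0, 0, 0, 0, 0],
  [0, 0, 0, 0, 0, 0],
  [0, 0, 0, 0, 0, 0],
  [0, 0, 0, 0, 0, 0],
])

```text
time: 22.97
ee_pos: [0.6614, -0.1104, 0.225]
tool_rot: [-1.462, -2.092, -0.505]
contact_force: [1.0, -0.0, 0.1]
finger_gap: 0.004
grasp_force: 0.0
```

```bash
python3 - <<'E'
from h import *
a=manip.read_camera('scene');b=manip.read_camera('top')
cv2.imwrite('pics/c7.png',np.hstack([cv2.resize(b[80:340,120:380,::-1],(400,400)),cv2.resize(a[130:330,240:440,::-1],(400,400))]))
delta()
E
```

```text
t 23.0667 p [ 0.6615 -0.1106  0.2252] axes x,y,z [[-0.271, 0.74, 0.616], [0.939, 0.343, 0.002], [-0.21, 0.579, -0.788]] F [ 1.1728  0.595  -0.2898] gap 0.0037603105206163254 grasp 0.0
```

View pics/c7.png

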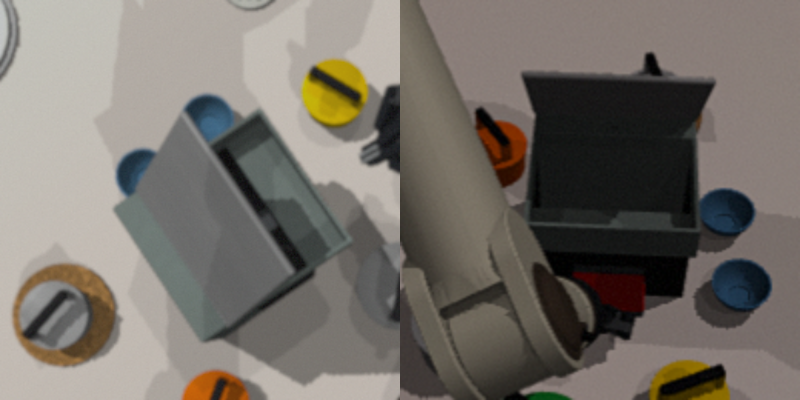

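The lid has stayed fully open, with its edge at the same pixels as during the press. The treadle is back up, the pot is on the mat and the gripper is clear, so I'm handing in.

```bash
python3 -c "
from rig import manip;print(manip.finish_job())"
```

```text
the job is handed in; nothing more can be done
None
```

The job is handed in: the pot stands on the cork mat, the treadle was pressed to its stop at about 20 N, held for a second and released, and in the last pictures the lid stands open; the hand-in gave no verdict.

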